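Press home a heatsink's push-pins crosswise

TASK

The heatsink on the green circuit board is in place, but its four black push-pins still stand up. With the fingertips press each pin straight down until it clicks fully home, working crosswise so that the heatsink seats evenly: first the pin beside the white connector, then the one diagonally opposite, then the other two in either order. Press lightly: do not lean on the board, shove it or lift it, and leave the tools lying around it where they are.

Things in the scene. Friction and masses are not known exactly. Their poses are not given: they have to be found in the camera images.
- board: Green circuit board, 150 x 120 mm (own x -61 to +89, y -60 to +60 mm), 0.7 kg, loose, on four 10 mm standoffs on a 2 mm blue mat. Origin: level with the standoffs' feet, under the heatsink's centre; z up. Grey heatsink 84 x 84 mm, fins up to 38 mm above the origin; pins in its notched corners. White connector 11 x 30 mm at (-53, +35); capacitors on the +x strip. All else is lower than the fins.
- pin_1_top (a point): Centre of the cap's top of the first pin (own x = -35, y = +35 mm of the board, beside the white connector). Each pin has a flat round black cap, 15 mm across, 5 mm thick, on a white shank; its top is 49 mm above the board's origin when up, 41 mm when home (3 mm above the fins). The point moves with the pin.
- pin_2_top (a point): Centre of the cap's top of the pin diagonally opposite pin_1 (x = +35, y = -35 mm)
- pin_3_top (a point): Centre of the cap's top of the pin at x = -35, y = -35 mm
- pin_4_top (a point): Centre of the cap's top of the pin at x = +35, y = +35 mm
- pin_1 (a joint): Travel of pin_1 in m: 0 up, 0.008 home. It resists with about 6 N at first, less as it goes down; past half-way it snaps down by itself and stays home. Pushed less than 3 mm it springs back up.
- pin_2 (a joint): Travel of pin_2, as pin_1
- pin_3 (a joint): Travel of pin_3, as pin_1
- pin_4 (a joint): Travel of pin_4, as pin_1
- paste_syringe: White paste syringe with a green tip, 18 x 137 x 18 mm, lying loose on the bench to the left of the board; leave alone. Origin: centre of its underside
- tweezers: Dark bent tweezers, 22 x 118 x 9 mm, lying loose behind the board; leave alone. Origin: centre of the underside
- screwdriver: Small blue screwdriver, 14 x 137 x 15 mm, lying loose behind the board; leave alone. Origin: centre of its underside

How it is judged:
On the way, in this order (a step that is already met when the one before it is completed fails the run):
1. the pin beside the white connector is pressed home while the other three still stand up (value of joint pin_1 above 0.0067 m and value of joint each of pin_2, pin_3, pin_4 below 0.002 m), for 0.1 s.
2. the diagonally opposite pin is pressed home while the last two still stand up (value of joint each of pin_1, pin_2 above 0.0067 m and value of joint each of pin_3, pin_4 below 0.002 m), for 0.1 s.
3. the last two pins are pressed home (value of joint each of pin_3, pin_4 above 0.0067 m), for 0.1 s.
At the end, for the whole second after the job is handed in: All four pins are home (pushed at least 6.7 of their 8 mm), and the board lies flat and at rest within 20 mm of where it stood (all of step 3 and value of joint each of pin_1, pin_2 above 0.0067 m and distance of board from where it was at the start of the episode below 0.02 m and angle between board's own z axis and vertical below 0.05 rad and linear speed of board below 0.01 m/s); the robot touches nothing.
It fails at once if the board is pushed with more than 40 N (contact force between any of the fingers, the arm and board above 40 N).
It fails at once if the board is shoved more than 20 mm (distance of board from where it was at the start of the episode above 0.02 m).
It fails at once if the board is lifted or tipped (height (world z) of board above 0.01 m or angle between board's own z axis and vertical above 0.15 rad).
It fails at once if a tool beside the board is moved more than 20 mm (distance of any of paste_syringe, tweezers, screwdriver from where it was at the start of the episode above 0.02 m).
It also fails if it takes over 54 s, if anything falls off the work surface, if the arm or the gripper's body presses on something with over 40 N, if the wrist force passes 120 N, or if a joint passes its speed limit or range.

ROBOT

A 7-joint arm with a two-finger parallel gripper is mounted at the origin on a cart in front of the work surface, level with it; the furniture and walls round the work are solid. World frame = base frame: x ahead of the robot, y to its left, z up, the work surface at z = 0. Lengths are in m, angles in rad, forces in N, time in s.
With the tool pointing down it reaches from about 0.35 to 0.9 m from the base axis. Payload 8.1 kg.
Tool frame: the origin (TCP) lies at the very end of the fingers, on their centre line; the grasp point (between the pads) lies 19 mm behind it (arm.grasp_offset is the distance from the TCP to the grasp point, in m); z points along the fingers, y is the direction in which the jaws open and shut (so a half turn about z gives the same grasp; the last joint's range is limited). The gripper opens to 92 mm and grips with 3 to 60 N. Pads are 19 mm wide; open, the fingers measure 130 mm over their backs; the gripper's body (75 mm by 190 mm) begins 47 mm behind the grasp point.
Start: joints at [-1.32, 0.434, 0.025, 1.573, -0.012, 1.134, -0.075], TCP at [0.217, 0.586, 0.227] pointing down, gripper open.
Joint ranges: [-2.62, 2.62], [-0.44, 2.09], [-1.27, 1.32], [0.08, 2.57], [-1.32, 4.46], [0.12, 2], [-2.74, 2.74]. Speed limits (rad/s): [2.22, 2.22, 3.01, 3.01, 3.14, 3.14, 3.14].

INTERFACE

Orientations are given as a rotation vector (axis times angle).
In Python, from cell import arm, eyes, workorder gives the robot as it stands.
- The arm moves only by the shell command python3 -m inch 'ROWS' [FORCE]. ROWS is JSON, a list that holds one entry, the list of rows, each a list of 5 numbers: the closure, from 0 (fully open) to 1 (shut), then the shift along the tool's x, y, z in mm, then the turn about the tool's z in degrees. A call has 1 to 12 rows; each row shifts and turns the pose as measured when the row begins, along the tool's axes as they then stand; what a row does not reach is not made up. A row lasts 1/10 s, in which the tool goes at most 50 mm and 8.59 degrees, less where a joint would pass 70% of its speed; a pose out of reach is approached as far as the arm can. A call with a gripper value outside its range is refused whole. The fingers move at their own pace and stop on an object; FORCE is the grip in N (left out, the last holds). Time passes only in rows, so rows that do not move let the fingers close. It gives the time, the measured TCP pose, the force and the opening at its end, in the units of the state.
- arm.observe(): the state, without advancing time (a new reading comes with each control period).
- eyes.get_image(name): name is "side" or "top" or "wrist"; returns a dict with "frame" (420x560x3 uint8, blue, green, red), "intrinsics" (3x3 intrinsics, pixels), "rvec" (rotation vector, rad) and "tvec" (3), from world to camera coordinates, as OpenCV has them; the wrist camera has in their place "T_tool_cam" (4x4, takes a point from camera to tool coordinates, whose origin is the TCP and whose axes are the flange's). Camera axes: x right, y down, z forward; pixel columns grow to the right and rows downward; lengths in m; the calibration is good to about 2 mm. The wrist camera is an equidistant fisheye: a pixel r from the principal point sees the ray r / f radians off the axis. A picture is of the moment at which its call begins: read the wrist's pose just before it. There is no depth.
- workorder.sign_off(): hands the job in, once; it reports no verdict.
The state is a dict: "clock": time; "joints": joint angles; "dq": joint speeds; "joint_efforts": joint torques, N m; "position": TCP position; "ee_rot": TCP orientation; "force": force on the tool from outside, world axes, zero at the start; "ft_torque": the same for the moment, N m; "width": opening from 0.0 (shut) to 1.0 (fully open).
Only numpy, scipy, OpenCV 4.12 (cv2) and the standard library are available. Lean on these libraries where they do the work, as an engineer would, in place of code of your own. Each camera call takes 0.05 s, during which the arm holds its last target.

## Working session

There is one attempt and no reset: what is moved stays moved. The work goes in short steps, Python scripts to look and compute and a shell command to move; the robot and the scene stay as the last step left them, time stands still between calls to the robot, and variables do not carry over. Pictures are saved under pics/ and viewed, and the job is handed in when it is done.

```bash
ls; mkdir -p pics; python3 - <<'E'
from cell import arm, eyes, workorder
import cv2
s=arm.observe();print(s)
for n in("side","top","wrist"):
    d=eyes.get_image(n);cv2.imwrite(f"pics/{n}0.png",d["frame"]);print({k:v for k,v in d.items() if k!="frame"})
E
```

```text
pics
{'clock': 0.0, 'joints': array([-1.31958046,  0.43520716,  0.02494473,  1.57409012, -0.01157372,
        1.13398763, -0.07510881]), 'dq': array([-0.00073448, -0.00190193,  0.0018178 , -0.00078985,  0.0021798 ,
        0.00098738, -0.00059054]), 'joint_efforts': array([-1.88334139e-03, -6.67834640e+01,  9.84830260e-01, -3.14460468e+01,
       -6.03516586e-02,  4.27504582e-02,  1.86285561e-04]), 'position': array([0.21642111, 0.58579535, 0.22595718]), 'ee_rot': array([-5.52921394e-01, -3.09242875e+00,  2.42376274e-03]), 'force': array([ 0.59878375, -0.07096689,  0.26566626]), 'ft_torque': array([ 0.0008257 , -0.0155879 , -0.01251553]), 'width': 0.9977396020320549}
{'intrinsics': array([[445.51602761,   0.        , 276.19253962],
       [  0.        , 445.51602761, 209.88359595],
       [  0.        ,   0.        ,   1.        ]]), 'rvec': array([ 1.99022467, -0.27756676,  0.17261851]), 'tvec': array([-0.59840445,  0.07989669,  0.83067327])}
{'intrinsics': array([[524.40839361,   0.        , 282.48589985],
       [  0.        , 524.40839361, 217.09052597],
       [  0.        ,   0.        ,   1.        ]]), 'rvec': array([ 2.12409207, -2.12909237,  0.19257308]), 'tvec': array([-0.10611376,  0.5970609 ,  1.09549213])}
{'intrinsics': array([[325.1922621 ,   0.        , 279.63636187],
       [  0.        , 325.1922621 , 204.97099482],
       [  0.        ,   0.        ,   1.        ]]), 'T_tool_cam': array([[-8.52239513e-04, -9.68515056e-01, -2.48953531e-01,
         6.64309034e-02],
       [ 9.99999490e-01, -6.90522332e-04, -7.36915853e-04,
        -3.04504550e-05],
       [ 5.41806126e-04, -2.48954032e-01,  9.68515150e-01,
        -1.58094289e-01],
       [ 0.00000000e+00,  0.00000000e+00,  0.00000000e+00,
         1.00000000e+00]])}
```

View pics/top0.png

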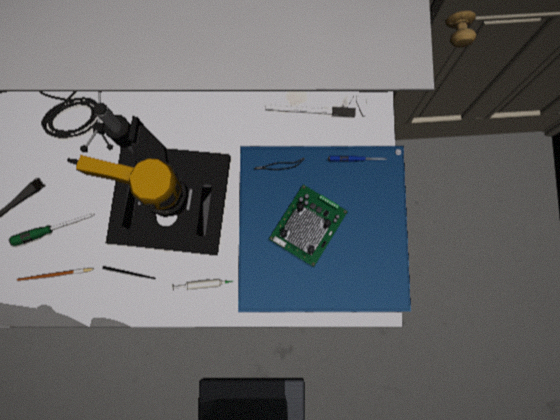

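View pics/side0.png

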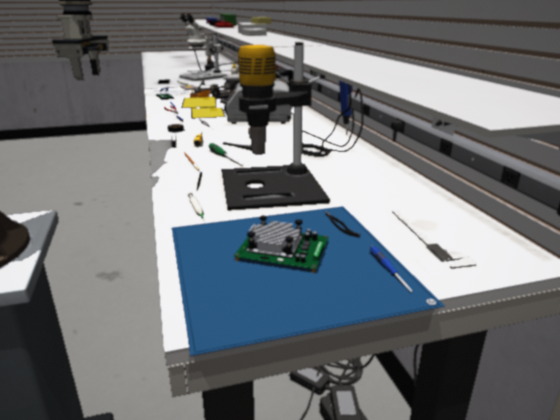

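View pics/wrist0.png

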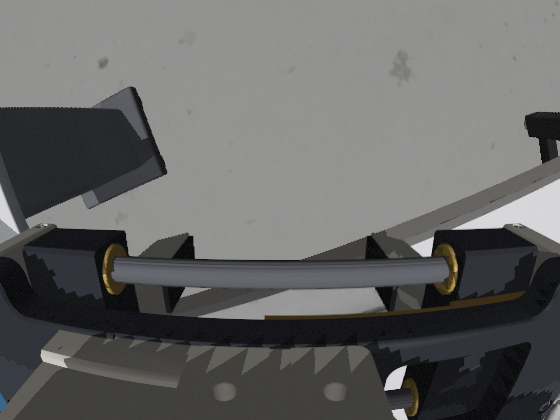

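The top view shows the board at about (307,226) and its white connector at about (279,242). The side view shows the board at about (283,243). Next I'll zoom in.

```bash
cat > h.py <<'E'
import numpy as np, cv2
def proj(d,P):
    return cv2.projectPoints(np.array(P,float).reshape(-1,3),d["rvec"],d["tvec"],d["intrinsics"],None)[0].reshape(-1,2)
def ray(d,uv):
    R=cv2.Rodrigues(d["rvec"])[0];c=-R.T@d["tvec"]
    r=R.T@np.linalg.inv(d["intrinsics"])@np.array([uv[0],uv[1],1.]);return c,r/np.linalg.norm(r)
def onz(d,uv,z):
    c,r=ray(d,uv);return c+r*(z-c[2])/r[2]
def wrist_onz(d,s,uv,z):
    K=d["intrinsics"];v=np.array([uv[0]-K[0,2],uv[1]-K[1,2]]);r=np.hypot(*v);t=r/K[0,0]
    ray=np.array([*(np.sin(t)*v/max(r,1e-9)),np.cos(t)]);T=d["T_tool_cam"];R=cv2.Rodrigues(s["ee_rot"])[0]
    c=s["position"]+R@T[:3,3];w=R@T[:3,:3]@ray
    return c+w*(z-c[2])/w[2]
def wrist_proj(d,s,P):
    K=d["intrinsics"];T=d["T_tool_cam"];R=cv2.Rodrigues(s["ee_rot"])[0]
    q=T[:3,:3].T@(R.T@(np.array(P)-s["position"])-T[:3,3]);t=np.arctan2(np.hypot(q[0],q[1]),q[2]);n=q[:2]/np.hypot(q[0],q[1])
    return K[:2,2]+K[0,0]*t*n
E
python3 - <<'E'
from cell import eyes
from h import *
d=eyes.get_image("top");f=d["frame"]
cv2.imwrite("pics/topz.png",cv2.resize(f[170:280,240:380],None,fx=5,fy=5,interpolation=cv2.INTER_CUBIC))
e=eyes.get_image("side");cv2.imwrite("pics/sidez.png",cv2.resize(e["frame"][205:285,225:345],None,fx=6,fy=6,interpolation=cv2.INTER_CUBIC))
print(onz(d,(307,226),.03),onz(e,(283,243),.03),onz(d,(279,242),.02))
hsv=cv2.cvtColor(f,cv2.COLOR_BGR2HSV)
m=cv2.inRange(hsv,(45,90,30),(85,255,255));m[:170]=0;m[280:]=0;m[:,:240]=0
m=cv2.morphologyEx(m,cv2.MORPH_CLOSE,np.ones((5,5)))
c=max(cv2.findContours(m,0,2)[0],key=cv2.contourArea);r=cv2.minAreaRect(c);print(r)
for p in cv2.boxPoints(r):print(p,onz(d,p,.013))
E
```

```text
[ 0.58087331 -0.16218433  0.03      ] [ 0.58226745 -0.18531704  0.03      ] [ 0.5463726  -0.09958068  0.02      ]
((308.04998779296875, 224.64999389648438), (52.91888427734375, 65.67285919189453), 31.75948143005371)
[268.26886 238.64262] [ 0.55499955 -0.07534267  0.013     ]
[302.83606 182.80327] [ 0.6843618  -0.15449315  0.013     ]
[347.83112 210.65736] [ 0.6188625  -0.25633315  0.013     ]
[313.26392 266.4967 ] [ 0.49199222 -0.17599526  0.013     ]
```

```bash
ls -la pics
```

```text
total 1592
drwxr-xr-x 2 agent agent   4096 Dec  6 10:33 .
drwxr-xr-x 3 agent agent   4096 Dec  6 10:33 ..
-rw-r--r-- 1 agent agent 292826 Dec  6 10:32 side0.png
-rw-r--r-- 1 agent agent 238415 Dec  6 10:33 sidez.png
-rw-r--r-- 1 agent agent 401477 Dec  6 10:32 top0.png
-rw-r--r-- 1 agent agent 392598 Dec  6 10:33 topz.png
-rw-r--r-- 1 agent agent 286610 Dec  6 10:32 wrist0.png
```

View pics/topz.png

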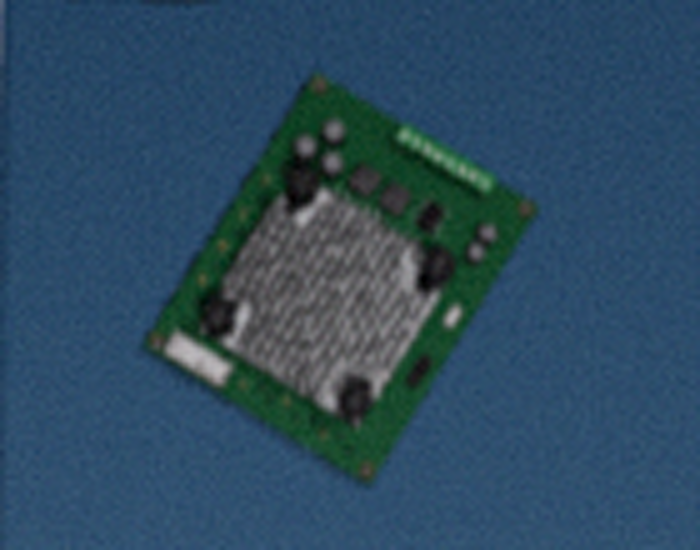

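View pics/sidez.png

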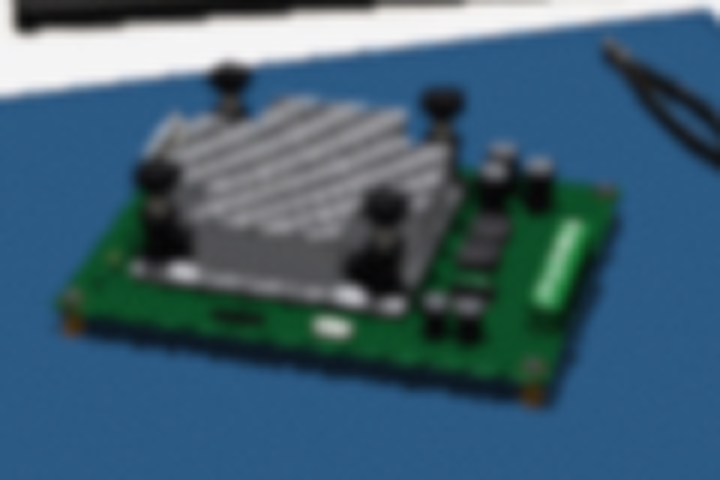

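The zoomed top view has the caps at crop (217,312) for pin 1, (437,264) for pin 2, (355,398) for pin 3 and (302,183) for pin 4. In the side crop they are at (230,75), (384,200), (157,172) and (442,100), and all four stand up. I'll work out where they are in the world.

```bash
python3 - <<'E'
from cell import eyes,arm
from h import *
d=eyes.get_image("top");e=eyes.get_image("side")
t={1:(217,310),2:(437,264),3:(354,396),4:(301,183)}
s={1:(230,74),2:(384,199),3:(157,172),4:(442,100)}
B=np.array([[-35,35],[35,-35],[-35,-35],[35,35]])/1e3
def cap(d,x0,y0,x1,y1): pass
W=[];S=[]
for i in (1,2,3,4):
    a=onz(d,(240+t[i][0]/5,170+t[i][1]/5),.05)
    b=onz(e,(225+s[i][0]/6,205+s[i][1]/6),.05);print(i,a.round(4),b.round(4));W.append(a[:2]);S.append(b[:2])
for Q in (W,S,(np.array(W)+S)/2):
    Q=np.array(Q);c=Q.mean(0);H=B.T@(Q-c);th=np.arctan2(H[0,1]-H[1,0],H[0,0]+H[1,1])
    R=np.array([[np.cos(th),-np.sin(th)],[np.sin(th),np.cos(th)]])
    print(c,np.degrees(th),(Q-c-B@R.T).round(4).tolist())
    print((c+B@R.T).round(4).tolist())
st=arm.observe();print(cv2.Rodrigues(st["ee_rot"])[0].round(3))
E
```

```text
1 [ 0.5644 -0.1094  0.05  ] [ 0.5645 -0.1133  0.05  ]
2 [ 0.5846 -0.2061  0.05  ] [ 0.5869 -0.2061  0.05  ]
3 [ 0.5264 -0.169   0.05  ] [ 0.5275 -0.1716  0.05  ]
4 [ 0.621  -0.1467  0.05  ] [ 0.6233 -0.1496  0.05  ]
[ 0.57409429 -0.15779839] -32.4825292813707 [[0.001, 0.0], [-0.0002, 0.0], [0.0006, -0.0004], [-0.0014, 0.0004]]
[[0.5634, -0.1095], [0.5848, -0.2061], [0.5258, -0.1685], [0.6224, -0.1471]]
[ 0.57554896 -0.1601521 ] -31.767669948987713 [[0.0003, -0.0013], [0.0, 0.0022], [0.0001, -0.0001], [-0.0004, -0.0008]]
[[0.5642, -0.112], [0.5869, -0.2083], [0.5274, -0.1715], [0.6237, -0.1488]]
[ 0.57482163 -0.15897525] -32.12706127453916 [[0.0007, -0.0006], [-0.0001, 0.0011], [0.0004, -0.0003], [-0.0009, -0.0002]]
[[0.5638, -0.1107], [0.5858, -0.2072], [0.5266, -0.17], [0.6231, -0.1479]]
[[-0.938  0.347 -0.   ]
 [ 0.347  0.938 -0.   ]
 [-0.    -0.    -1.   ]]
```

```bash
python3 - <<'E'
from cell import eyes,arm
from h import *
d=eyes.get_image("top")
for uv in [(218,253),(108,245),(170,220),(155,185),(240,310),(250,378)]:
  print(uv,onz(d,uv,0).round(3),onz(d,uv,.3).round(3))
st=arm.observe();R=cv2.Rodrigues(st["ee_rot"])[0];p=st["position"]
a=np.array([.40,0.,.226]);print((R.T@(a-p)*1e3).round(1), (R.T@(np.array([.5,-.159,.19])-a)*1e3).round(1))
E
```

```text
(218, 253) [0.524 0.039 0.   ] [0.49  0.002 0.3  ]
(108, 245) [0.543 0.29  0.   ] [0.504 0.189 0.3  ]
(170, 220) [0.601 0.151 0.   ] [0.547 0.085 0.3  ]
(155, 185) [0.683 0.189 0.   ] [0.609 0.114 0.3  ]
(240, 310) [ 0.397 -0.012  0.   ] [ 0.395 -0.037  0.3  ]
(250, 378) [ 0.251 -0.036  0.   ] [ 0.286 -0.054  0.3  ]
[-375.2 -486.3    0.7] [-148.9 -114.5   36. ]
```

```bash
python3 -m inch '[[[1,-31,-40,0,0],[1,-31,-40,0,0],[1,-31,-40,0,0],[1,-31,-40,0,0],[1,-31,-40,0,0],[1,-31,-40,0,0],[1,-31,-40,0,0],[1,-31,-40,0,0],[1,-31,-40,0,0],[1,-31,-40,0,0],[1,-31,-40,0,0],[1,-31,-40,0,0]]]' 20
```

```text
clock: 1.6
position: [0.3965, 0.0166, 0.2252]
ee_rot: [0.535, 3.092, 0.015]
force: [1.9, 0.2, 0.3]
width: 0.024
```

```bash
python3 - <<'E'
from cell import arm
from h import *
st=arm.observe();R=cv2.Rodrigues(st["ee_rot"])[0];p=st["position"]
print(p,R.round(3).tolist(),st["joints"].round(2),(R.T@(np.array([.65,-.187,.2])-p)*1e3).round(1))
E
```

```text
[0.39649749 0.01662848 0.22517293] [[-0.942, 0.336, 0.005], [0.336, 0.942, 0.009], [-0.001, 0.01, -1.0]] [-0.58  0.04  0.44  2.12 -0.03  0.99  1.1 ] [-307.1 -106.9   24.6]
```

```bash
python3 -m inch '[[[1,-34,-12,2,0],[1,-34,-12,2,0],[1,-34,-12,2,0],[1,-34,-12,3,0],[1,-34,-12,3,0],[1,-34,-12,3,0],[1,-34,-12,3,0],[1,-34,-12,3,0],[1,-34,-12,3,0],[1,0,0,0,0],[1,0,0,0,0]]]'
python3 - <<'E'
from cell import arm,eyes
from h import *
st=arm.observe();d=eyes.get_image("wrist");cv2.imwrite("pics/w1.png",d["frame"]);print(st["position"],st["joints"].round(2))
for P in [[0.5638,-.1107,.051],[.5858,-.2072,.051],[.5266,-.17,.051],[.6231,-.1479,.051],st["position"]]:print(wrist_proj(d,st,P).round(1))
E
```

```text
clock: 2.7
position: [0.6579, -0.2053, 0.1995]
ee_rot: [0.543, 3.087, 0.017]
force: [-0.6, 0.3, -0.4]
width: 0.004
[ 0.65789059 -0.20532764  0.19950861] [-0.09  0.59  0.53  1.47 -0.33  1.16  1.72]
[338.5  66.8]
[249.8 121.9]
[265.5  50.3]
[322.7 137.7]
[280.  252.5]
```

View pics/w1.png

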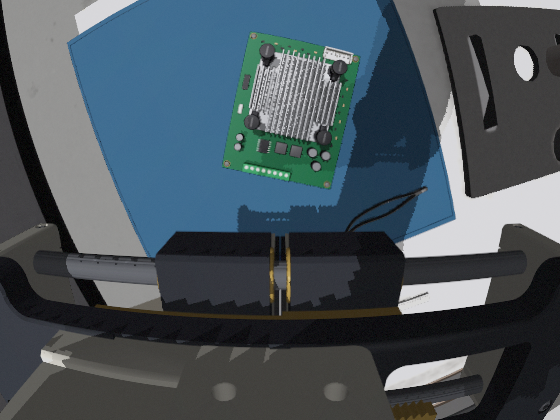

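The wrist view shows the caps at (339,66) for pin 1, (252,121) for pin 2, (267,50) for pin 3 and (323,137) for pin 4. That is within about 2 px of where my estimate projects them. I'll refine the positions and move over pin 1.

```bash
cat > go.py <<'E'
import sys
from cell import arm
from h import *
P={1:[0.5638,-.1107],2:[.5858,-.2072],3:[.5266,-.17],4:[.6231,-.1479]}
def rel(i,z):
    st=arm.observe();R=cv2.Rodrigues(st["ee_rot"])[0]
    print(st["clock"],st["position"].round(4),st["force"].round(1),"delta tool mm",(R.T@(np.array([*P[i],z])-st["position"])*1e3).round(1), R[:,2].round(3))
if __name__=="__main__":rel(int(sys.argv[1]),float(sys.argv[2]))
E
python3 - <<'E'
from cell import arm,eyes
from h import *
st=arm.observe();d=eyes.get_image("wrist")
Q=np.array([wrist_onz(d,st,u,.051)[:2] for u in [(339,66),(252,121),(267,50),(323,137)]]);print(Q.round(4).tolist(),Q.mean(0))
E
python3 go.py 1 0.075
```

```text
[[0.5629, -0.1099], [0.5855, -0.2049], [0.5265, -0.1685], [0.6223, -0.1474]] [ 0.57427727 -0.15769037]
2.8 [ 0.6574 -0.2046  0.1999] [ 0.  -0.5  0.5] delta tool mm [120.6  55.  125. ] [ 0.009  0.01  -1.   ]
```

```bash
sed -i 's/^P=.*/P={1:[0.5634,-.1101],2:[.5856,-.2062],3:[.5264,-.1691],4:[.6227,-.1475]}/' go.py
python3 -m inch '[[[1,24,11,5,0],[1,24,11,5,0],[1,24,11,5,0],[1,24,11,5,0],[1,24,11,5,0],[1,0,0,20,0],[1,0,0,20,0],[1,0,0,20,0],[1,0,0,20,0],[1,0,0,10,0],[1,0,0,0,0]]]'; python3 go.py 1 0.060
```

```text
clock: 3.9
position: [0.5552, -0.095, 0.0877]
ee_rot: [0.519, 3.084, 0.034]
force: [-1.0, 0.4, -0.3]
width: 0.004
3.9 [ 0.5552 -0.095   0.0877] [-1.   0.4 -0.3] delta tool mm [-12.4 -12.2  27.6] [ 0.017  0.019 -1.   ]
```

```bash

python3 -m inch '[[[1,-5,-5,5,0],[1,-5,-5,5,0],[1,-2,-2,5,0],[1,0,0,4,0],[1,0,0,0,0],[1,0,0,0,0]]]'; python3 go.py 1 0.060
```

```text
clock: 4.5
position: [0.5653, -0.1119, 0.07]
ee_rot: [0.519, 3.08, 0.034]
force: [-0.2, 0.5, 0.7]
width: 0.007
4.5 [ 0.5653 -0.1119  0.07  ] [-0.2  0.5  0.7] delta tool mm [ 2.6  0.9 10. ] [ 0.022  0.019 -1.   ]
```

```bash

python3 -m inch '[[[1,2.5,1,4,0],[1,0,0,4,0],[1,0,0,2,0],[1,0,0,0,0]]]'; python3 go.py 1 0.051
python3 - <<'E'
from cell import eyes
from h import *
e=eyes.get_image("side");cv2.imwrite("pics/s1.png",cv2.resize(e["frame"][165:285,195:345],None,fx=5,fy=5,interpolation=cv2.INTER_CUBIC))
E
```

```text
clock: 4.9
position: [0.5632, -0.1092, 0.0593]
ee_rot: [0.518, 3.08, 0.035]
force: [-0.8, -0.5, 0.5]
width: 0.004
4.9 [ 0.5632 -0.1092  0.0593] [-0.8 -0.5  0.5] delta tool mm [-0.3 -1.   8.3] [ 0.022  0.019 -1.   ]
```

View pics/s1.png

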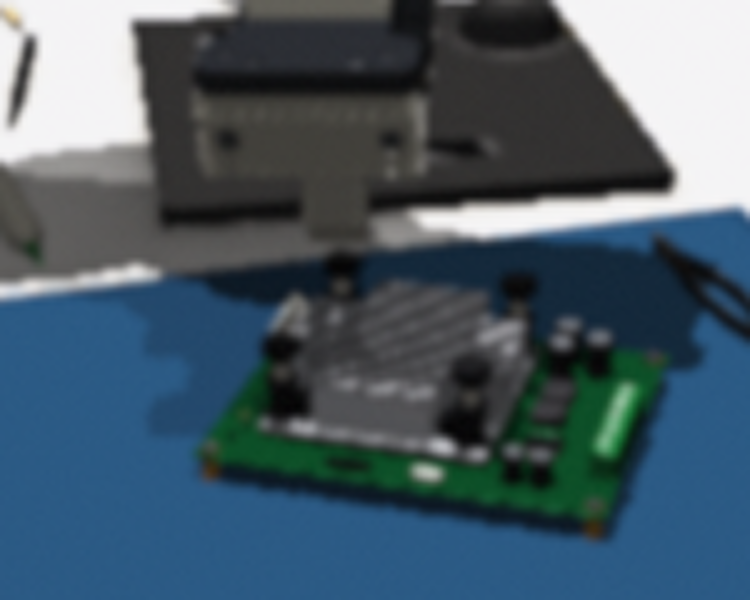

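The closed fingertips, at crop (338,235), are centred above pin 1's cap at (341,265). Now I'll press.

```bash

python3 -m inch '[[[1,0,-1,3,0],[1,0,0,2,0],[1,0,0,2,0],[1,0,0,0,0]]]'; python3 go.py 1 0.045
```

```text
clock: 5.35
position: [0.5633, -0.1102, 0.0519]
ee_rot: [0.518, 3.079, 0.035]
force: [-0.2, -0.8, -0.2]
width: 0.005
5.35 [ 0.5633 -0.1102  0.0519] [-0.2 -0.8 -0.2] delta tool mm [ 0.  -0.   6.9] [ 0.022  0.019 -1.   ]
```

```bash

python3 -m inch '[[[1,0,0,2,0],[1,0,0,1,0],[1,0,0,0,0]]]'; python3 go.py 1 0.045
```

```text
clock: 5.65
position: [0.5634, -0.1102, 0.0497]
ee_rot: [0.518, 3.079, 0.036]
force: [-2.0, -0.2, 4.5]
width: 0.005
5.65 [ 0.5634 -0.1102  0.0497] [-2.  -0.2  4.5] delta tool mm [ 0.1 -0.   4.7] [ 0.023  0.02  -1.   ]
```

```bash

python3 -m inch '[[[1,0,0,2,0],[1,0,0,2,0]]]'; python3 go.py 1 0.045
python3 -m inch '[[[1,0,0,2,0],[1,0,0,1,0]]]'; python3 go.py 1 0.045
```

```text
clock: 5.85
position: [0.5634, -0.1101, 0.0463]
ee_rot: [0.519, 3.079, 0.037]
force: [-0.7, 0.0, 1.3]
width: 0.003
5.85 [ 0.5634 -0.1101  0.0463] [-0.7  0.   1.3] delta tool mm [ 0.  -0.   1.3] [ 0.023  0.02  -1.   ]
clock: 6.05
position: [0.5636, -0.11, 0.0431]
ee_rot: [0.518, 3.079, 0.037]
force: [-1.9, 0.9, 10.4]
width: 0.006
6.05 [ 0.5636 -0.11    0.0431] [-1.9  0.9 10.4] delta tool mm [ 0.2 -0.1 -1.9] [ 0.023  0.02  -1.   ]
```

The force rose to 10 N at z=0.043, which is the home height (0.002 + 0.041). I'll lift off and check.

```bash

python3 -m inch '[[[1,0,0,-6,0],[1,0,0,-8,0],[1,0,0,-8,0],[1,0,0,0,0]]]'; python3 go.py 2 0.060
python3 - <<'E'
from cell import eyes
from h import *
e=eyes.get_image("side");cv2.imwrite("pics/s2.png",cv2.resize(e["frame"][165:285,195:345],None,fx=5,fy=5,interpolation=cv2.INTER_CUBIC))
E
```

```text
clock: 6.45
position: [0.5633, -0.1108, 0.0668]
ee_rot: [0.519, 3.078, 0.036]
force: [0.5, 0.0, 0.6]
width: 0.006
6.45 [ 0.5633 -0.1108  0.0668] [0.5 0.  0.6] delta tool mm [-52.3 -83.    5.5] [ 0.023  0.02  -1.   ]
```

View pics/s2.png

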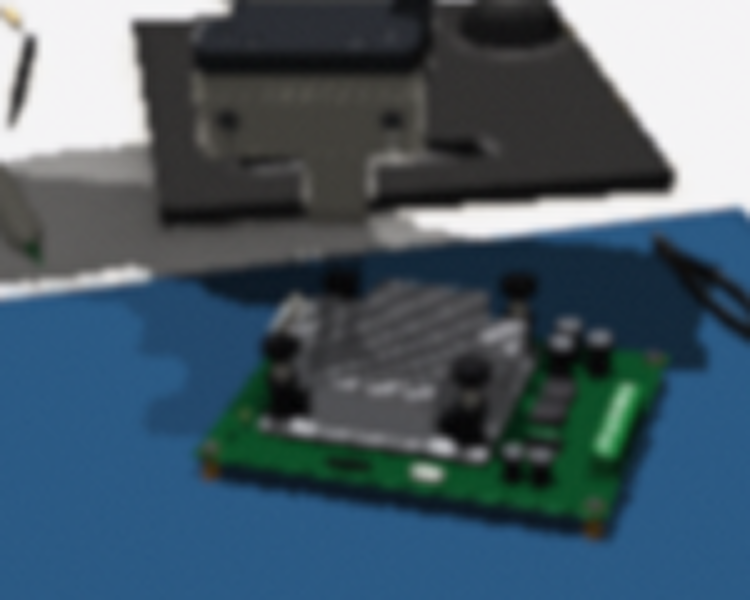

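Pin 1 is down: its cap moved from (341,265) to (341,284). The other three are still up and the board hasn't moved. Next is pin 2.

```bash

python3 -m inch '[[[1,0,0,-8,0],[1,-10,-16,0,0],[1,-10,-16,0,0],[1,-10,-16,0,0],[1,-9,-15,0,0],[1,-6,-8,0,0],[1,0,0,0,0],[1,0,0,0,0]]]'; python3 go.py 2 0.060
```

```text
clock: 7.3
position: [0.583, -0.1933, 0.0756]
ee_rot: [0.515, 3.08, 0.038]
force: [-0.1, 0.3, 1.0]
width: 0.003
7.3 [ 0.583  -0.1933  0.0756] [-0.1  0.3  1. ] delta tool mm [ -6.4 -11.8  15.4] [ 0.023  0.021 -1.   ]
```

```bash

python3 -m inch '[[[1,-4,-8,4,0],[1,-2,-4,4,0],[1,0,0,4,0],[1,0,0,2,0],[1,0,0,0,0]]]'; python3 go.py 2 0.060
```

```text
clock: 7.8
position: [0.585, -0.2042, 0.0596]
ee_rot: [0.51, 3.082, 0.041]
force: [-0.8, -0.3, 0.0]
width: 0.006
7.8 [ 0.585  -0.2042  0.0596] [-0.8 -0.3  0. ] delta tool mm [-1.3 -1.7 -0.4] [ 0.021  0.023 -1.   ]
```

```bash

python3 -m inch '[[[1,-1.5,-2,2,0],[1,0,0,2,0],[1,0,0,2,0],[1,0,0,0,0]]]'; python3 go.py 2 0.045
python3 - <<'E'
from cell import eyes
from h import *
e=eyes.get_image("side");cv2.imwrite("pics/s3.png",cv2.resize(e["frame"][165:285,195:345],None,fx=5,fy=5,interpolation=cv2.INTER_CUBIC))
E
```

```text
clock: 8.2
position: [0.586, -0.206, 0.053]
ee_rot: [0.509, 3.083, 0.041]
force: [0.0, 0.6, 0.6]
width: 0.005
8.2 [ 0.586 -0.206  0.053] [0.  0.6 0.6] delta tool mm [ 0.4 -0.5  8. ] [ 0.021  0.023 -1.   ]
```

View pics/s3.png

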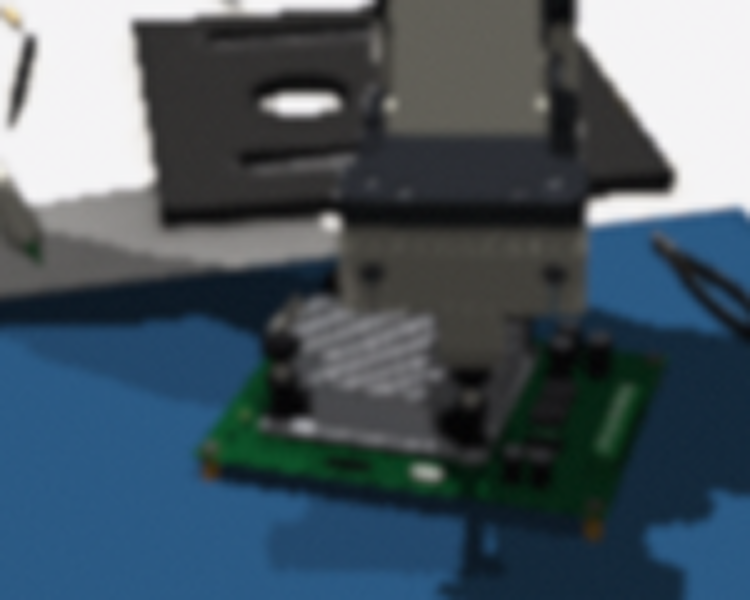

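The fingertip is just above pin 2's cap, at (470,370). Pressing.

```bash

python3 -m inch '[[[1,0,0,2,0],[1,0,0,2,0],[1,0,0,2,0]]]'; python3 go.py 2 0.043
python3 -m inch '[[[1,0,0,2,0],[1,0,0,1,0]]]'; python3 go.py 2 0.043
```

```text
clock: 8.55
position: [0.5867, -0.2063, 0.0483]
ee_rot: [0.509, 3.081, 0.042]
force: [-2.7, 1.5, 5.1]
width: 0.007
8.55 [ 0.5867 -0.2063  0.0483] [-2.7  1.5  5.1] delta tool mm [ 1.1 -0.4  5.3] [ 0.023  0.023 -0.999]
clock: 8.75
position: [0.5868, -0.2062, 0.0453]
ee_rot: [0.509, 3.08, 0.042]
force: [0.8, -0.4, 0.1]
width: 0.005
8.75 [ 0.5868 -0.2062  0.0453] [ 0.8 -0.4  0.1] delta tool mm [ 1.1 -0.4  2.3] [ 0.023  0.023 -0.999]
```

Force dropped to zero, so the pin has snapped. One more small press will confirm it is home.

```bash

python3 -m inch '[[[1,0,0,1.5,0],[1,0,0,1,0]]]'
python3 -m inch '[[[1,0,0,1,0]]]'; python3 go.py 2 0.043
```

```text
clock: 8.95
position: [0.587, -0.2062, 0.043]
ee_rot: [0.509, 3.08, 0.042]
force: [-4.1, 1.6, 16.8]
width: 0.006
clock: 9.05
position: [0.5871, -0.2063, 0.043]
ee_rot: [0.509, 3.08, 0.043]
force: [-5.7, 3.0, 18.5]
width: 0.003
9.05 [ 0.5871 -0.2063  0.043 ] [-5.7  3.  18.5] delta tool mm [ 1.5 -0.4 -0.1] [ 0.024  0.024 -0.999]
```

```bash

python3 -m inch '[[[1,0,0,-6,0],[1,0,0,-8,0],[1,0,0,-10,0],[1,0,0,-8,0],[1,0,0,0,0]]]'; python3 go.py 3 0.070
python3 - <<'E'
from cell import eyes
from h import *
e=eyes.get_image("side");cv2.imwrite("pics/s4.png",cv2.resize(e["frame"][165:285,195:345],None,fx=5,fy=5,interpolation=cv2.INTER_CUBIC))
E
```

```text
clock: 9.55
position: [0.5866, -0.2073, 0.0776]
ee_rot: [0.509, 3.079, 0.042]
force: [0.3, -0.8, 0.7]
width: 0.009
9.55 [ 0.5866 -0.2073  0.0776] [ 0.3 -0.8  0.7] delta tool mm [69.4 16.6  7. ] [ 0.025  0.023 -0.999]
```

View pics/s4.png

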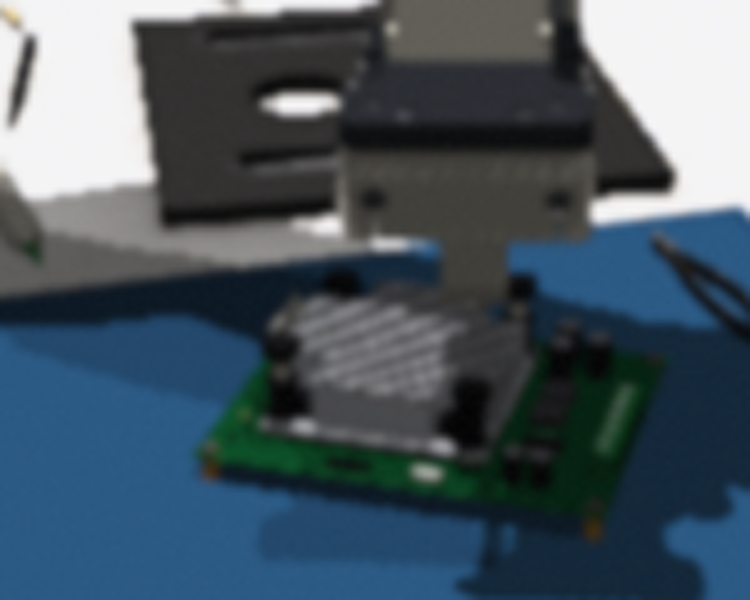

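Pin 2 is down at (470,392), while pins 3 and 4 are still up. Next is pin 3.

```bash

python3 -m inch '[[[1,15,4,0,0],[1,15,4,0,0],[1,15,4,0,0],[1,15,3,0,0],[1,12,3,0,0],[1,0,0,0,0],[1,0,0,0,0]]]'; python3 go.py 3 0.060
```

```text
clock: 10.3
position: [0.5215, -0.1653, 0.0751]
ee_rot: [0.508, 3.081, 0.042]
force: [0.7, 0.3, 0.1]
width: 0.005
10.3 [ 0.5215 -0.1653  0.0751] [0.7 0.3 0.1] delta tool mm [-5.6 -2.5 15.1] [ 0.023  0.023 -0.999]
```

```bash

python3 -m inch '[[[1,-4,-2,5,0],[1,-2,0,5,0],[1,0,0,5,0],[1,0,0,3,0],[1,0,0,0,0]]]'; python3 go.py 3 0.053
python3 - <<'E'
from cell import eyes
from h import *
e=eyes.get_image("side");cv2.imwrite("pics/s5.png",cv2.resize(e["frame"][165:285,195:345],None,fx=5,fy=5,interpolation=cv2.INTER_CUBIC))
E
```

```text
clock: 10.8
position: [0.5294, -0.1706, 0.0549]
ee_rot: [0.509, 3.08, 0.04]
force: [-0.7, -0.0, 1.0]
width: 0.005
10.8 [ 0.5294 -0.1706  0.0549] [-0.7 -0.   1. ] delta tool mm [3.4 0.4 1.8] [ 0.024  0.022 -0.999]
```

View pics/s5.png

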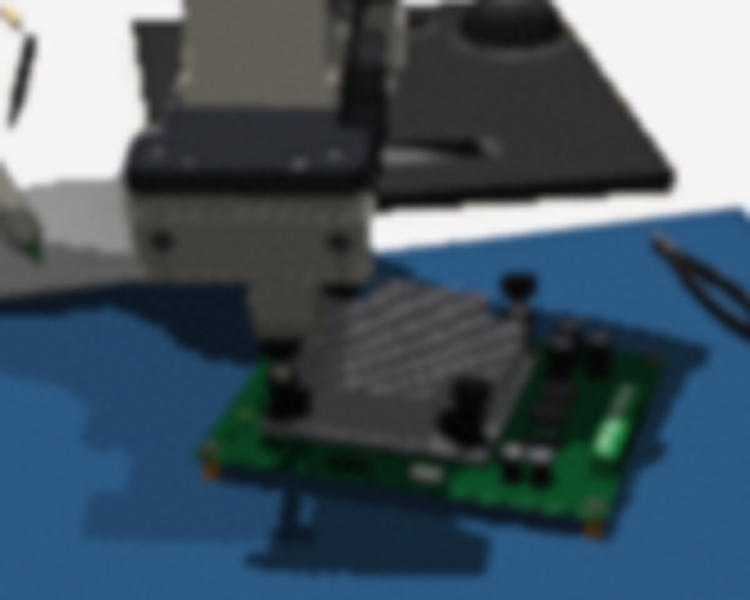

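The fingers are about 3 mm too far toward the heatsink, at (287,340) against the cap at (281,350). I'll correct that first, then press.

```bash

python3 -m inch '[[[1,3,0,0,0],[1,0.5,0.5,1,0],[1,0,0,1,0]]]'; python3 go.py 3 0.043
python3 -m inch '[[[1,0,0,2,0],[1,0,0,2,0],[1,0,0,2,0]]]'; python3 go.py 3 0.043
```

```text
clock: 11.15
position: [0.5261, -0.1689, 0.0532]
ee_rot: [0.509, 3.079, 0.04]
force: [-0.7, 0.4, 0.7]
width: 0.008
11.15 [ 0.5261 -0.1689  0.0532] [-0.7  0.4  0.7] delta tool mm [-0.2 -0.4 10.2] [ 0.024  0.022 -0.999]
clock: 11.45
position: [0.5261, -0.1688, 0.0479]
ee_rot: [0.509, 3.079, 0.041]
force: [-2.3, -0.5, 3.7]
width: 0.004
11.45 [ 0.5261 -0.1688  0.0479] [-2.3 -0.5  3.7] delta tool mm [-0.3 -0.4  4.9] [ 0.025  0.023 -0.999]
```

```bash

python3 -m inch '[[[1,0,0,2,0],[1,0,0,1,0],[1,0,0,1,0]]]'; python3 go.py 3 0.043
python3 -m inch '[[[1,0,0,1,0]]]'; python3 go.py 3 0.043
```

```text
clock: 11.75
position: [0.5263, -0.1686, 0.0435]
ee_rot: [0.509, 3.079, 0.041]
force: [0.4, 0.3, -0.1]
width: 0.003
11.75 [ 0.5263 -0.1686  0.0435] [ 0.4  0.3 -0.1] delta tool mm [-0.3 -0.4  0.5] [ 0.025  0.023 -0.999]
clock: 11.85
position: [0.5264, -0.1687, 0.0429]
ee_rot: [0.509, 3.078, 0.041]
force: [-5.0, 1.3, 19.8]
width: 0.003
11.85 [ 0.5264 -0.1687  0.0429] [-5.   1.3 19.8] delta tool mm [-0.1 -0.4 -0.1] [ 0.025  0.023 -0.999]
```

Pin 3 is home. Now lift and move to pin 4.

```bash

python3 -m inch '[[[1,0,0,-6,0],[1,0,0,-8,0],[1,0,0,-10,0],[1,0,0,-8,0],[1,0,0,0,0]]]'; python3 go.py 4 0.075
```

```text
clock: 12.35
position: [0.5259, -0.1697, 0.0775]
ee_rot: [0.509, 3.078, 0.041]
force: [-0.3, 0.6, 1.0]
width: 0.007
12.35 [ 0.5259 -0.1697  0.0775] [-0.3  0.6  1. ] delta tool mm [-84.4  52.1   5.5] [ 0.026  0.022 -0.999]
```

```bash

python3 -m inch '[[[1,-16,10,0,0],[1,-16,10,0,0],[1,-16,10,0,0],[1,-14,9,0,0],[1,-10,6,0,0],[1,-6,4,0,0],[1,0,0,0,0],[1,0,0,0,0]]]'; python3 go.py 4 0.060
```

```text
clock: 13.15
position: [0.6174, -0.1477, 0.0808]
ee_rot: [0.51, 3.078, 0.041]
force: [1.0, 0.3, -0.7]
width: 0.007
13.15 [ 0.6174 -0.1477  0.0808] [ 1.   0.3 -0.7] delta tool mm [-4.6  1.3 20.9] [ 0.025  0.023 -0.999]
```

```bash

python3 -m inch '[[[1,-4,1,5,0],[1,-1,0,5,0],[1,0,0,5,0],[1,0,0,4,0],[1,0,0,2,0],[1,0,0,0,0]]]'; python3 go.py 4 0.053
```

```text
clock: 13.75
position: [0.621, -0.1491, 0.0575]
ee_rot: [0.514, 3.079, 0.041]
force: [0.2, 0.1, 0.4]
width: 0.003
13.75 [ 0.621  -0.1491  0.0575] [0.2 0.1 0.4] delta tool mm [-1.1  1.9  4.6] [ 0.023  0.023 -0.999]
```

```bash

python3 -m inch '[[[1,-1,2,1,0],[1,0,0,1,0],[1,0,0,1.5,0],[1,0,0,0,0]]]'; python3 go.py 4 0.043
python3 - <<'E'
from cell import eyes
from h import *
e=eyes.get_image("side");cv2.imwrite("pics/s6.png",cv2.resize(e["frame"][165:285,195:345],None,fx=5,fy=5,interpolation=cv2.INTER_CUBIC))
E
```

```text
clock: 14.15
position: [0.623, -0.1472, 0.0541]
ee_rot: [0.514, 3.079, 0.041]
force: [-0.1, 0.2, 0.4]
width: 0.005
14.15 [ 0.623  -0.1472  0.0541] [-0.1  0.2  0.4] delta tool mm [ 0.4 -0.7 11.1] [ 0.024  0.023 -0.999]
```

View pics/s6.png

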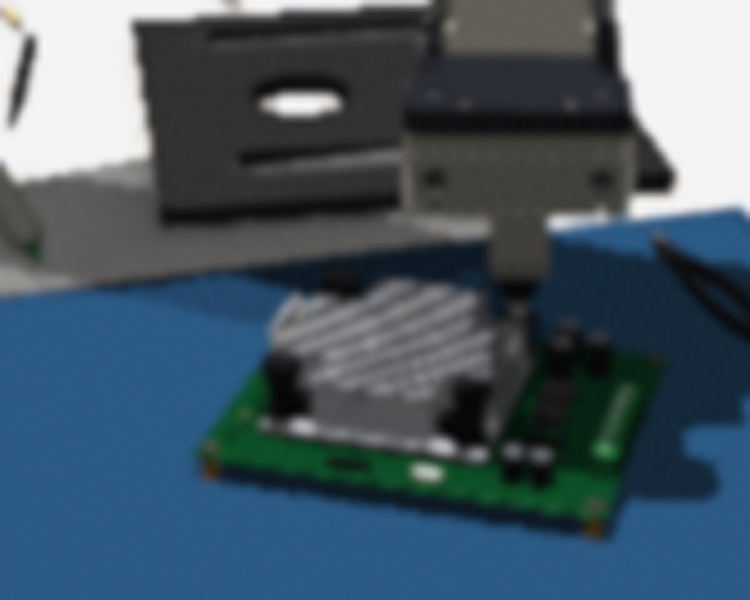

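Pins 1, 2 and 3 are home, and the fingers are centred on pin 4 at (518,285). Pressing.

```bash

python3 -m inch '[[[1,0,0,2,0],[1,0,0,2,0],[1,0,0,2,0],[1,0,0,2,0]]]'; python3 go.py 4 0.043
python3 -m inch '[[[1,0,0,1.5,0],[1,0,0,1,0]]]'; python3 go.py 4 0.043
```

```text
clock: 14.6
position: [0.6237, -0.1475, 0.0474]
ee_rot: [0.514, 3.077, 0.042]
force: [-1.7, -0.2, 1.3]
width: 0.006
14.6 [ 0.6237 -0.1475  0.0474] [-1.7 -0.2  1.3] delta tool mm [ 1.  -0.5  4.4] [ 0.025  0.023 -0.999]
clock: 14.8
position: [0.6237, -0.1474, 0.0446]
ee_rot: [0.514, 3.077, 0.042]
force: [0.7, 0.5, -1.1]
width: 0.009
14.8 [ 0.6237 -0.1474  0.0446] [ 0.7  0.5 -1.1] delta tool mm [ 1.  -0.4  1.6] [ 0.026  0.023 -0.999]
```

```bash

python3 -m inch '[[[1,0,0,1,0],[1,0,0,1,0]]]'; python3 go.py 4 0.043
```

```text
clock: 15.0
position: [0.624, -0.1475, 0.043]
ee_rot: [0.515, 3.077, 0.042]
force: [-4.4, 1.2, 17.2]
width: 0.004
15.0 [ 0.624  -0.1475  0.043 ] [-4.4  1.2 17.2] delta tool mm [ 1.2 -0.5 -0. ] [ 0.026  0.023 -0.999]
```

```bash

python3 -m inch '[[[1,0,0,-6,0],[1,0,0,-8,0],[1,0,0,-15,0],[1,0,0,-25,0],[1,0,0,-25,0],[1,0,0,-25,0],[1,0,0,-25,0],[1,0,0,0,0],[1,0,0,0,0],[1,0,0,0,0],[1,0,0,0,0],[1,0,0,0,0]]]'
python3 - <<'E'
from cell import eyes
from h import *
e=eyes.get_image("side");cv2.imwrite("pics/s7.png",cv2.resize(e["frame"][165:285,195:345],None,fx=5,fy=5,interpolation=cv2.INTER_CUBIC))
E
```

```text
clock: 16.2
position: [0.6198, -0.1511, 0.1825]
ee_rot: [0.516, 3.075, 0.041]
force: [-0.0, 0.1, -0.4]
width: 0.008
```

View pics/s7.png

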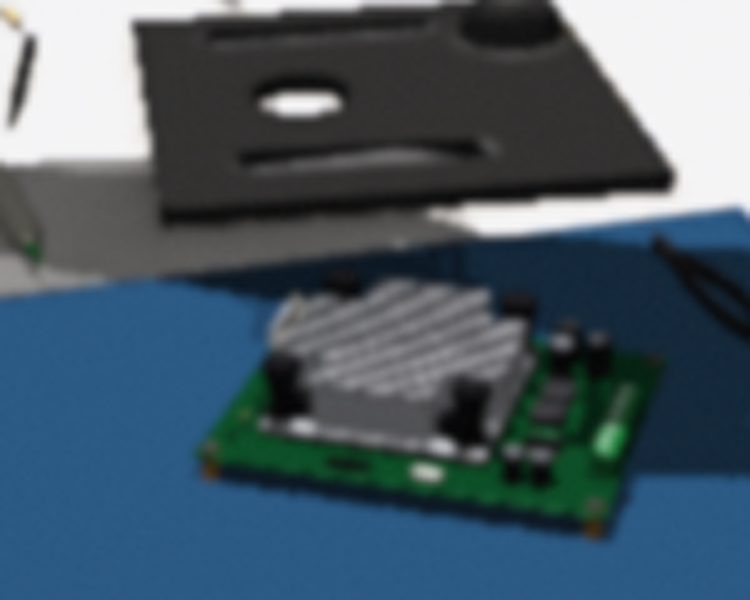

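All four caps are down, at (341,284), (470,392), (283,365) and (518,303). The board corners are where they were, and the gripper is clear at z=0.18, so I'm handing in.

```bash
python3 -c "
from cell import workorder
print(workorder.sign_off())"
```

```text
the job is handed in; nothing more can be done
None
```

I pressed the four pins home with the closed fingertips, in the order pin 1 (beside the white connector), pin 2 (diagonally opposite), pin 3, pin 4. I handed the job in at about 16 s of the 54 s allowed.

- **Pins:** each press ended with firm contact at z ≈ 43 mm, the expected home height. The highest force I read was about 20 N, against the 40 N limit. The last side image shows all four caps down.
- **Board:** its corners look unmoved in that image. The gripper was clear of everything at z ≈ 0.18 m, with almost no force on it.
- **Tools:** the parts of the tweezers and syringe visible in the side image have not moved. The screwdriver was outside that crop, so I did not recheck it, but I never took the fingers near it.
- **What disagreed:** the camera estimates of the pin positions differed by up to about 3 mm, so I used their average. Moves overshot or undershot by up to 20 mm, so I corrected the fingers before each press. The tool also drifted about 2° off vertical, which I could not correct, but it did no visible harm.

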